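Put the carton of tablets away and shut the sprung medicine box

ROBOT

A 6-joint arm with a two-finger parallel gripper is mounted at the origin on a cart in front of the work surface, level with it; the furniture and walls round the work are solid. World frame = base frame: x ahead of the robot, y to its left, z up, the work surface at z = 0. Lengths are in m, angles in rad, forces in N, time in s.
With the tool pointing down it reaches from about 0.35 to 0.775 m from the base axis. Payload 5.5 kg.
Tool frame: the origin (TCP) lies at the very end of the fingers, on their centre line; the grasp point (between the pads) lies env.pinch_z behind it (env.pinch_z is the distance from the TCP to the grasp point, in m); z points along the fingers, y is the line along which they close (so a half turn about z gives the same grasp; the last joint's range is limited). The gripper opens to 85 mm and grips with 20 to 120 N. Pads are 22 mm wide; open, the fingers measure 114 mm over their backs; the gripper's body (76 mm by 85 mm) begins 54 mm behind the grasp point. The pads swing forward as they close: fully open they stand 13 mm farther back than shut.
Start: joints at [-1.443, 0.313, 0.046, 1.304, 0, 1.431], TCP at [0.152, -0.555, 0.231] pointing down, gripper open.
Joint ranges: [-2.76, 2.76], [-0.86, 1.69], [-1.03, 1.26], [-2.2, 2.34], [-1.47, 1.5], [-3.14, 3.14]. Speed limits (rad/s): [2.57, 2.57, 3.14, 3.14, 3.14, 3.14].

INTERFACE

Orientations are given as a unit quaternion [w, x, y, z].
In Python, from workcell import env, eyes gives the robot as it stands.
- The arm moves only by the shell command python3 -m jog 'ROWS' [FORCE]. ROWS is JSON, one flat list of numbers, 7 for each row, row after row: the shift along the world's x, y, z as a fraction of full scale, then the turn, a rotation vector about the world's x, y, z as a fraction of full scale, then the opening, from -1 (shut) to 1 (fully open), so that 0 is half open. A call has 1 to 12 rows; each row is the pose to reach, as a shift and turn from the pose commanded when the call began, turning the shorter way round; what a row does not reach only later rows make up. Full scale, the value 1, is 20 cm for a shift and pi rad for a turn. A row lasts 1/12 s, in which the tool goes at most 41.7 mm and 7.16 degrees, less where a joint would pass 70% of its speed; a pose out of reach is approached as far as the arm can. A call with a number of a shift or a turn outside -1 to 1 is refused whole. A call with a gripper value outside its range is refused whole. The fingers move at their own pace and stop on an object; FORCE is the grip in N (left out, the last holds). Time passes only in rows, so rows that repeat a pose let the fingers close. It gives the time, the measured TCP pose, the force, the opening and the grip force at its end, in the units of the state.
- env.get_state(): the state, without advancing time (a new reading comes with each control period).
- eyes.read_camera(name): name is "side" or "top"; returns (picture, depth): 420x560x3 uint8, red, green, blue; 420x560 float32, m along the optical axis (not along the pixel's ray), 0 where there is no reading.
- eyes.calibration(name): a dict with "fx", "fy", "cx", "cy" (pixels), "R" (3x3) and "t" (3): a world point X has camera coordinates R X + t. Camera axes: x right, y down, z forward; pixel columns grow to the right and rows downward; lengths in m; the calibration is good to about 2 mm. A picture is of the moment at which its call begins. calibration takes no time and is no camera call.
- env.hand_in(): hands the job in; it is judged then, once.
The state is a dict: "clock": time; "joint_pos": joint angles; "qvel": joint speeds; "tau": joint torques, N m; "tcp_pos": TCP position; "orientation": TCP orientation; "wrist_force": force on the tool from outside, world axes, zero at the start; "ft_torque": the same for the moment, N m; "finger_gap": finger opening in m; "grip_force": force on a finger pad.
Only numpy, scipy, OpenCV 4.12 (cv2) and the standard library are available. Lean on these libraries where they do the work, as an engineer would, in place of code of your own. Each camera call takes 0.05 s, during which the arm holds its last target. There are 200 camera calls.

TASK

Put the tall carton of tablets away in the wooden medicine box: lower it, without dropping or forcing it, into the empty pocket between the rails in the middle of the box so that it stands flat on the bottom, and let go. Then push the open lid from behind past upright and let it fall by its own weight, and finally press its front edge down against the rubber strip, firmly but no harder than needed, until it snaps under the spring catch and stays down. Leave the other things in the box and on the counter where they are.

Things in the scene. Friction and masses are not known exactly. Their poses are not given: they have to be found in the camera images.
- keepbox: the light wooden medicine box, fixed to the counter on screw-adjusted rubber feet (underside 6 to 12 mm above the counter, different each time). 150 mm deep (its x), 200 mm wide (its y), walls 58 mm high and 8 mm thick, bottom 6 mm thick. Origin: centre of its underside; z up; +x points to the hinged back, -x to the front with the steel spring catch.
- pocket (a point): centre of the pocket's floor in the middle of the box, 6 mm above the box's underside, axes as the box's. The pocket is 74 mm long (x) and 46 mm wide (y), between 4 mm thick round-topped wooden rails that stand 12 mm above its floor; so the carton goes in with its long side along x, with 2 mm to spare on each side, and has to be held above the lowest 12 mm. On each side (y) 25 mm is free beside the rails; beyond lie the blister strip and the flat carton.
- carton_mid (a point): the white carton of tablets with an orange band, standing on the counter beside the box: 42 mm (its x) by 70 mm (its y) by 45 mm high (z). The point is its centre, 22.5 mm above its underside. About 80 g. Pinch it across the 42 mm.
- lid (a joint): angle of the lid in rad: 0 level, 1.57 upright, 1.92 leaning back on the stop of its damped, slightly stiff hinges, as it starts. Pushed forward to under about 1.45 it falls by itself within 2 s, but stays ajar at about 0.07, lying on the round nose of the catch. Caught under the catch it rests at about 0.004 (its hard stop is at -0.012); let go too early it is not caught, and springs or creeps up again.
- catch (a joint): angle of the steel spring catch on the box's front in rad: 0 sprung in (before, and again once the lid is caught under it), about 0.13 swung out while the lid is squeezed past its nose. The lid presses it out and it springs back by itself with the snap.
- lid_axis (a point): middle of the hinge line, along the box's y, at the back upper edge of the box (75 mm behind the box's origin and 59.5 mm above it); axes as the box's. The catch is a steel leaf 24 mm wide in the middle of the box's front; its nose ends 2 mm and its tab 10 mm above the shut lid's top, the tab 6 to 13 mm in front of the lid's edge.
- lid_edge (a point): middle of the lid's free front edge, half-way in the lid's thickness, 154 mm from the hinge line; turns with the lid. The lid is a wooden panel 154 mm by 204 mm wide by 12 mm thick, about 0.36 kg; its lower face lies on the hinge line.
- lid_press (a point): where to press: on the lid's outer face, 22 mm from the free edge; 72 mm above the box's underside when caught. Pressed here the ajar lid rides over the nose (about 6 N), squeezes the black rubber strip on the front wall and, at about 17 N, snaps under the catch. An arm gives way 1 to 2 mm under this load: press by force, to about 22 N; 35 N is too hard.
- strip: flat blister strip of tablets, 42x95x5 mm, lying in the box's right lane (seen from its front); origin: centre of its underside.
- flat_carton: flat white carton of tablets with a blue band, 36x66x16 mm, lying in the box's left lane; origin: centre of its underside.
- jar: small purple jar, 59 mm across, 66 mm high, standing to the left of the box; origin: centre of its underside; leave it alone.
- mug: dark blue plastic tumbler with a handle, 94x121x129 mm, standing beyond the box to the left; origin: centre of its underside; leave it alone.

How it is judged:
By the outcome, as a careful person would: the job done as asked, in the order asked, and still so for the second after the job is handed in, with the robot touching nothing.
It also fails if it takes over 69 s, if anything falls off the work surface, if the arm or the gripper's body presses on something with over 40 N, if the wrist force passes 120 N, or if a joint passes its speed limit or range.

## Working session

There is one attempt and no reset: what is moved stays moved. The work goes in short steps, Python scripts to look and compute and a shell command to move; the robot and the scene stay as the last step left them, time stands still between calls to the robot, and variables do not carry over. Pictures are saved under pics/ and viewed, at most 10 in all, crops included, and the job is handed in when it is done.

```bash
ls; mkdir -p pics
python3 - <<'E'
from workcell import env, eyes
import cv2,numpy as np
print(env.pinch_z, env.get_state())
for n in("side","top"):
    p,d=eyes.read_camera(n); cv2.imwrite(f"pics/{n}0.png",p[:,:,::-1]); np.save(f"pics/{n}0.npy",d); np.save(f"pics/{n}0c.npy",p)
    print(n,eyes.calibration(n))
E
```

```text
pics
0.0187 {'clock': 0.0, 'joint_pos': array([-1.44257382e+00,  3.14008005e-01,  4.49756162e-02,  1.30357527e+00,
       -1.04782864e-05,  1.43121410e+00]), 'qvel': array([ 3.56237876e-05,  1.18357478e-03, -3.61880164e-04,  2.56100176e-04,
       -2.36961097e-03, -8.20758040e-04]), 'tau': array([-3.65410706e-04, -4.80635440e+01,  2.98529434e+01,  1.95234414e-02,
       -5.31542435e-05,  1.86299735e-05]), 'tcp_pos': array([ 0.1520863 , -0.55400118,  0.23040315]), 'orientation': array([-9.05681326e-04,  9.91048058e-01,  1.33502534e-01, -9.50264162e-08]), 'wrist_force': array([-0.31462772, -0.3384217 ,  0.17058016]), 'ft_torque': array([ 0.01158145, -0.00832418,  0.00116467]), 'grip_force': 0.0, 'finger_gap': 0.08523087157619454}
side {'fx': 455.8638188107238, 'fy': 455.8638188107238, 'cx': 280.20964626104546, 'cy': 211.14592461480066, 'R': array([[-0.8954267 , -0.44468408, -0.02161235],
       [-0.23695031,  0.51710235, -0.82247171],
       [ 0.37691587, -0.73134207, -0.56839528]]), 't': array([0.54186667, 0.15163555, 0.99287289])}
top {'fx': 425.4450537862092, 'fy': 425.4450537862092, 'cx': 280.34283028922806, 'cy': 207.16967508838897, 'R': array([[ 3.19477058e-03, -9.99849994e-01, -1.70230094e-02],
       [-9.89082912e-01, -6.51503229e-04, -1.47358639e-01],
       [ 1.47325444e-01,  1.73079447e-02, -9.88936625e-01]]), 't': array([0.12231897, 0.5591173 , 1.10614863])}
```

View pics/side0.png

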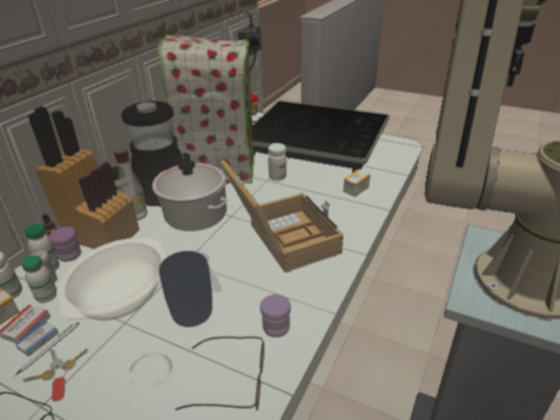

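View pics/top0.png

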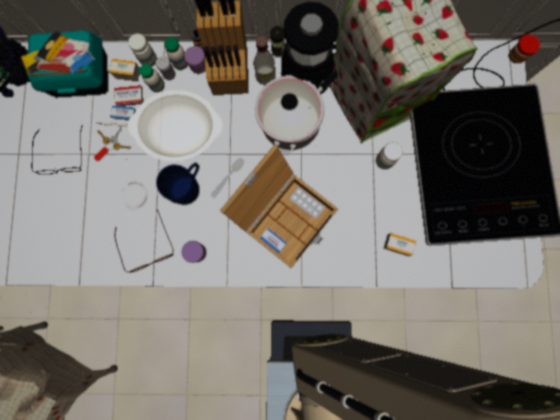

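The side view shows the open box at (295,228) with its lid leaning back to the left, the carton at (357,182) and the jar at (276,315). The top view shows the box at (285,220), rotated about 40°, with its catch at (318,238). The carton is at (402,244), the jar at (193,252) and the mug at (178,183).

```bash
cat > h.py <<'E'
import numpy as np,cv2
from workcell import env,eyes
def cloud(n,d):
    c=eyes.calibration(n); v,u=np.mgrid[:d.shape[0],:d.shape[1]]
    P=np.stack([(u-c['cx'])/c['fx']*d,(v-c['cy'])/c['fy']*d,d],-1)
    W=(P-c['t'])@c['R']; W[d==0]=np.nan; return W
def proj(n,X):
    c=eyes.calibration(n); P=np.asarray(X)@c['R'].T+c['t']
    return np.stack([P[...,0]/P[...,2]*c['fx']+c['cx'],P[...,1]/P[...,2]*c['fy']+c['cy']],-1)
E
python3 - <<'E'
from h import *
for n,(a,b,c,d),cr in(("top",(218,265,380,425),(135,275,210,350)),("side",(165,200,335,380),(150,275,210,350))):
    D=np.load(f"pics/{n}0.npy"); C=np.load(f"pics/{n}0c.npy"); W=cloud(n,D)
    w=W[a:b,c:d].reshape(-1,3); print(n,'table z',np.nanmedian(w[w[:,2]<.015,2]))
    t=w[(w[:,2]>.038)&(w[:,2]<.052)]; print('carton',len(t),np.median(t[:,2]),cv2.minAreaRect((t[:,:2]*1000).astype(np.float32)),t.mean(0))
    w=W[cr[0]:cr[1],cr[2]:cr[3]]; z=w[...,2]
    print('hist',[(round(e,3),int(k)) for k,e in zip(*np.histogram(z[np.isfinite(z)],np.arange(-.01,.2,.005)))])
    m=(z>.058)&(z<.075)
    t=w[m]; print('rim',len(t),np.median(t[:,2]),cv2.minAreaRect((t[:,:2]*1000).astype(np.float32)))
im=[]
for n,(a,b,c,d) in(("top",(140,275,210,345)),("side",(160,270,215,350))):
    C=np.load(f"pics/{n}0c.npy")[a:b,c:d,::-1]; im.append(cv2.resize(C,(400,400 if n=='top' else 326),interpolation=cv2.INTER_CUBIC))
im[1]=cv2.copyMakeBorder(im[1],0,74,0,0,cv2.BORDER_CONSTANT)
cv2.imwrite("pics/crop0.png",np.hstack(im))
E
```

```text
top table z -0.001979940510252003
carton 430 0.04332813915533779 ((460.0450134277344, -197.45249938964844), (71.464111328125, 42.620784759521484), 72.37523651123047) [ 0.45977142 -0.19709632  0.043467  ]
hist [(np.float64(-0.01), 1110), (np.float64(-0.005), 8271), (np.float64(0.0), 2213), (np.float64(0.005), 866), (np.float64(0.01), 1687), (np.float64(0.015), 349), (np.float64(0.02), 250), (np.float64(0.025), 338), (np.float64(0.03), 71), (np.float64(0.035), 61), (np.float64(0.04), 48), (np.float64(0.045), 46), (np.float64(0.05), 56), (np.float64(0.055), 152), (np.float64(0.06), 547), (np.float64(0.065), 259), (np.float64(0.07), 187), (np.float64(0.075), 120), (np.float64(0.08), 101), (np.float64(0.085), 87), (np.float64(0.09), 66), (np.float64(0.095), 116), (np.float64(0.1), 135), (np.float64(0.105), 203), (np.float64(0.11), 119), (np.float64(0.115), 86), (np.float64(0.12), 83), (np.float64(0.125), 74), (np.float64(0.13), 90), (np.float64(0.135), 89), (np.float64(0.14), 84), (np.float64(0.145), 76), (np.float64(0.15), 84), (np.float64(0.155), 109), (np.float64(0.16), 78), (np.float6
[... 943 characters left out ...]
 (np.float64(0.08), 153), (np.float64(0.085), 144), (np.float64(0.09), 140), (np.float64(0.095), 147), (np.float64(0.1), 139), (np.float64(0.105), 192), (np.float64(0.11), 154), (np.float64(0.115), 104), (np.float64(0.12), 74), (np.float64(0.125), 21), (np.float64(0.13), 26), (np.float64(0.135), 28), (np.float64(0.14), 25), (np.float64(0.145), 29), (np.float64(0.15), 24), (np.float64(0.155), 27), (np.float64(0.16), 28), (np.float64(0.165), 27), (np.float64(0.17), 27), (np.float64(0.175), 27), (np.float64(0.18), 30), (np.float64(0.185), 53), (np.float64(0.19), 26)]
rim 1597 0.06558307234961024 ((622.7173461914062, 1.663787841796875), (398.20379638671875, 501.0771789550781), 20.23626708984375)
```

View pics/crop0.png

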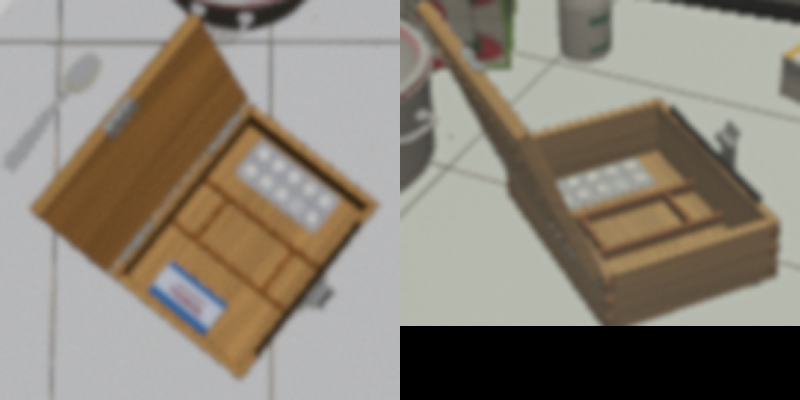

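The crops show the rails, with the pocket centred at about (243,246) in the left crop. The catch is at (318,292), the flat carton is in the left lane and the strip is in the right lane. Next I fit the known shape to the depth clouds.

```bash
cat >> h.py <<'E'
from scipy.optimize import least_squares
def sd(P,c,h):
    q=np.abs(P-c)-h; return np.linalg.norm(np.maximum(q,0),axis=-1)+np.minimum(q.max(-1),0)
B=[((0,0,3),(75,100,3)),((71,0,29),(4,100,29)),((-71,0,29),(4,100,29)),((0,96,29),(75,4,29)),((0,-96,29),(75,4,29)),
 ((0,25,12),(67,2,6)),((0,-25,12),(67,2,6)),((39,0,12),(2,23,6)),((-39,0,12),(2,23,6))]
B=[(np.array(c)/1e3,np.array(h)/1e3) for c,h in B]
def loc(P,p):
    c,s=np.cos(p[3]),np.sin(p[3]); Q=P-p[:3]; return np.stack([c*Q[:,0]+s*Q[:,1],-s*Q[:,0]+c*Q[:,1],Q[:,2]],-1)
def boxd(P,p,th=1.92):
    Q=loc(P,p); d=[sd(Q,c,h) for c,h in B]
    x,z=Q[:,0]-.075,Q[:,2]-.0595; L=np.stack([-np.cos(th)*x+np.sin(th)*z,Q[:,1],np.sin(th)*x+np.cos(th)*z],-1)
    d.append(sd(L,np.array([.077,0,.006]),np.array([.077,.102,.006])))
    return np.min(d,0)
def fitbox(P,p,z0):
    for r in (.03,.012,.008,.008):
        Q=loc(P,p); m=(np.abs(Q[:,0])<.15)&(np.abs(Q[:,1])<.115)&(Q[:,2]>.004)&(np.abs(boxd(P,p))<r)
        p=least_squares(lambda q:boxd(P[m],q),p,loss='soft_l1',f_scale=.0015).x
    return p,m.sum(),np.median(np.abs(boxd(P[m],p)))
def fitcar(P,p,rz=.003):
    h=np.array([.021,.035,.0225])
    f=lambda P,q:sd(loc(P,q),0,h)
    for r in (.02,.008,.006):
        Q=loc(P,p); m=(np.abs(f(P,p))<r)&(Q[:,2]>-.0225+rz)
        p=least_squares(lambda q:f(P[m],q),p,loss='soft_l1',f_scale=.0015).x
    return p,m.sum(),np.median(np.abs(f(P[m],p)))
E
python3 - <<'E'
from h import *
np.set_printoptions(precision=4,suppress=True)
for n in("top","side"):
    P=cloud(n,np.load(f"pics/{n}0.npy")).reshape(-1,3); P=P[np.isfinite(P[:,0])]
    t=P[(np.abs(P[:,0]-.46)<.12)&(np.abs(P[:,1]+.13)<.15)&(np.abs(P[:,2])<.012)]
    print(n,'table',np.median(t[:,2]))
    print(fitbox(P,[.52,.10,.008,.75],0)); print(fitcar(P,[.46,-.197,.0225,-.31],.006))
    # jar,mug
E
```

```text
top table -0.0020411317803167668
(array([0.5196, 0.0868, 0.0082, 0.978 ]), np.int64(5043), np.float64(0.0019099165180435779))
(array([ 0.4602, -0.1978,  0.0212, -0.3042]), np.int64(507), np.float64(0.0010665532584590715))
side table 0.0006784036085369241
(array([0.5158, 0.0947, 0.0084, 0.8987]), np.int64(5136), np.float64(0.0010934632714897988))
(array([ 0.4607, -0.1985,  0.024 , -0.3081]), np.int64(489), np.float64(0.0009469499675090268))
```

Run:
```python
from h import *
np.set_printoptions(precision=4,suppress=True)
for n in("top","side"):
    P=cloud(n,np.load(f"pics/{n}0.npy")).reshape(-1,3); P=P[np.isfinite(P[:,0])]
    for i in ([.516,.095,.008,.9],[.516,.090,.005,.87],[.519,.098,.007,.92]): print(n,fitbox(P,i,0))
    # rim-only check: top edges of walls
    p=fitbox(P,[.516,.095,.008,.9],0)[0]; Q=loc(P,p)
    rim=(np.abs(Q[:,0])<.06)&(np.abs(np.abs(Q[:,1])-.096)<.0025)&(np.abs(Q[:,2]-.058)<.008); print('rim z',np.median(Q[rim,2]),rim.sum())
    fl=(np.abs(Q[:,0])<.03)&(np.abs(Q[:,1])<.018); print('floor z',np.median(Q[fl,2]))
    R=(np.abs(Q[:,0])<.05)&(np.abs(Q[:,1])<.05)&(Q[:,2]>.014)&(Q[:,2]<.021); 
    for s in(1,-1):
        r=Q[R&(np.abs(Q[:,1]*s-.025)<.008)&(np.abs(Q[:,0])<.033)]; print(' rail y',s,r[:,1].mean(),len(r))
        r=Q[R&(np.abs(Q[:,0]*s-.039)<.008)&(np.abs(Q[:,1])<.018)]; print(' rail x',s,r[:,0].mean(),len(r))
C=np.array([[s*.075,t*.1,z] for s,t,z in((1,1,.058),(1,-1,.058),(-1,-1,.058),(-1,1,.058))]+[[s*.037,t*.023,.018] for s,t in((1,1),(1,-1),(-1,-1),(-1,1))])
```

```text
top (array([0.5215, 0.091 , 0.0069, 0.8989]), np.int64(5588), np.float64(0.0008380508639124658))
top (array([0.5224, 0.092 , 0.0107, 0.899 ]), np.int64(4372), np.float64(0.0009036332390130897))
top (array([0.517 , 0.0883, 0.0076, 0.8193]), np.int64(5322), np.float64(0.0018190387323673571))
rim z 0.05558164586310596 170
floor z 0.003972700465359994
 rail y 1 0.02556528200471179 28
 rail x 1 0.03836514459347848 16
 rail y -1 -0.024061323901577676 29
 rail x -1 -0.03947021915110031 15
side (array([0.5158, 0.0947, 0.0084, 0.8987]), np.int64(5136), np.float64(0.001093463271870647))
side (array([0.5214, 0.0902, 0.0082, 0.8982]), np.int64(5168), np.float64(0.0008606938683017014))
side (array([0.5158, 0.0947, 0.0084, 0.8987]), np.int64(5138), np.float64(0.0010948245373811113))
rim z 0.05393274911913949 80
floor z 0.005356267035619698
 rail y 1 0.019964492475941422 44
 rail x 1 0.038812781126672954 14
 rail y -1 -0.0303916582613158 34
 rail x -1 -0.038455575330019615 24
```

The two cameras agree on the box at (0.5215, 0.0906) with yaw 0.898, and on the carton at (0.4605, -0.198) with yaw -0.306. I'll move above the carton.

```bash
python3 -m jog '[0.77,0.89,0,0,0,0.159,1, 0.77,0.89,0,0,0,0.159,1, 0.77,0.89,0,0,0,0.159,1, 0.77,0.89,0,0,0,0.159,1, 0.77,0.89,0,0,0,0.159,1, 0.77,0.89,0,0,0,0.159,1, 0.77,0.89,0,0,0,0.159,1]' && python3 -m jog '[0.77,0.89,-0.5,0,0,0.159,1, 0.77,0.89,-0.5,0,0,0.159,1, 0.77,0.89,-0.5,0,0,0.159,1, 0.77,0.89,-0.5,0,0,0.159,1, 0.77,0.89,-0.5,0,0,0.159,1, 0.77,0.89,-0.5,0,0,0.159,1, 0.77,0.89,-0.5,0,0,0.159,1, 0.77,0.89,-0.5,0,0,0.159,1, 0.77,0.89,-0.5,0,0,0.159,1]'; python3 -c "
from h import *
from scipy.spatial.transform import Rotation as R
s=env.get_state();q=s['orientation'];print(s['tcp_pos'],R.from_quat(q[[1,2,3,0]]).as_matrix(),s['joint_pos'])"
```

```text
clock: 0.68
tcp_pos: [0.3084, -0.3721, 0.2312]
orientation: [-0.001, 0.926, 0.377, 0.001]
wrist_force: [0.1, -0.1, 0.5]
finger_gap: 0.0851
grip_force: 0.0
clock: 1.43
tcp_pos: [0.4599, -0.1986, 0.131]
orientation: [-0.0, 0.806, 0.592, -0.0]
wrist_force: [-0.2, -0.1, 0.4]
finger_gap: 0.0856
grip_force: 0.0
[ 0.45987779 -0.19858042  0.13103709] [[ 2.98358059e-01  9.54453367e-01 -1.11337285e-03]
 [ 9.54453959e-01 -2.98358242e-01  1.35748103e-06]
 [-3.30888313e-04 -1.06306814e-03 -9.99999380e-01]] [-5.67655655e-01  2.27147906e-01 -3.22863234e-01  1.02172467e+00
 -5.97468007e-04  1.30611304e+00]
```

```bash
python3 -m jog '[0.003,0.002,-0.2,0,0,0,1, 0.003,0.002,-0.38,0,0,0,1, 0.003,0.002,-0.5,0,0,0,1, 0.003,0.002,-0.58,0,0,0,1, 0.003,0.002,-0.58,0,0,0,1, 0.003,0.002,-0.58,0,0,0,1]' && python3 -m jog '[0,0,0,0,0,0,-0.3, 0,0,0,0,0,0,-0.3, 0,0,0,0,0,0,-0.3, 0,0,0,0,0,0,-0.3, 0,0,0,0,0,0,-0.3, 0,0,0,0,0,0,-0.3, 0,0,0,0,0,0,-0.3, 0,0,0,0,0,0,-0.3, 0,0,0,0,0,0,-0.3, 0,0,0,0,0,0,-0.3]' 30
```

```text
clock: 1.93
tcp_pos: [0.4598, -0.1995, 0.0155]
orientation: [-0.0, 0.807, 0.591, -0.0]
wrist_force: [0.3, -0.5, 0.6]
finger_gap: 0.0856
grip_force: 0.0
clock: 2.77
tcp_pos: [0.4617, -0.1989, 0.0167]
orientation: [0.001, 0.806, 0.592, 0.0]
wrist_force: [-0.5, -0.8, 6.4]
finger_gap: 0.0417
grip_force: 31.5
```

```bash
python3 -m jog '[0,0,0.1,0,0,0,-0.3, 0,0,0.25,0,0,0,-0.3, 0,0,0.42,0,0,0,-0.3, 0,0,0.55,0,0,0,-0.3, 0,0,0.65,0,0,0,-0.3, 0.02,0.08,0.65,0,0,-0.01,-0.3, 0.05,0.2,0.65,0,0,-0.02,-0.3, 0.09,0.35,0.65,0,0,-0.04,-0.3, 0.12,0.5,0.65,0,0,-0.06,-0.3, 0.15,0.65,0.65,0,0,-0.08,-0.3, 0.15,0.72,0.65,0,0,-0.1,-0.3]' 30 && python3 -m jog '[0.02,0.1,0,0,0,-0.01,-0.3, 0.06,0.25,0,0,0,-0.017,-0.3, 0.1,0.4,0,0,0,-0.017,-0.3, 0.13,0.55,0,0,0,-0.017,-0.3, 0.15,0.66,0,0,0,-0.017,-0.3, 0.15,0.72,0,0,0,-0.017,-0.3, 0.15,0.73,0,0,0,-0.017,-0.3, 0.15,0.73,0,0,0,-0.017,-0.3, 0.15,0.73,0,0,0,-0.017,-0.3]'
cat > look.py <<'E'
from h import *
import sys
k=sys.argv[1]
np.set_printoptions(precision=4,suppress=True)
s=env.get_state(); q=s['orientation']; print(s['tcp_pos'],'yaw',2*np.arctan2(q[2],q[1])-np.pi/2)
for n in("top","side"):
    p,d=eyes.read_camera(n); cv2.imwrite(f"pics/{n}{k}.png",p[:,:,::-1]); np.save(f"pics/{n}{k}.npy",d); np.save(f"pics/{n}{k}c.npy",p)
E
python3 look.py 1
python3 - <<'E'
from h import *
im=[]
for n,(a,b,c,d) in(("top",(140,275,210,345)),("side",(140,275,215,350))):
    im.append(cv2.resize(np.load(f"pics/{n}1c.npy")[a:b,c:d,::-1],(400,400),interpolation=cv2.INTER_CUBIC))
cv2.imwrite("pics/crop1.png",np.hstack(im))
E
```

```text
clock: 3.68
tcp_pos: [0.4911, -0.0511, 0.1456]
orientation: [-0.0, 0.889, 0.458, 0.001]
wrist_force: [0.0, 0.3, -1.4]
finger_gap: 0.0418
grip_force: 31.1
clock: 4.43
tcp_pos: [0.5204, 0.0911, 0.1453]
orientation: [0.0, 0.901, 0.434, -0.0]
wrist_force: [-0.6, 0.2, -0.9]
finger_gap: 0.0418
grip_force: 31.1
[0.5204 0.0911 0.1453] yaw -0.6719088334672702
```

View pics/crop1.png

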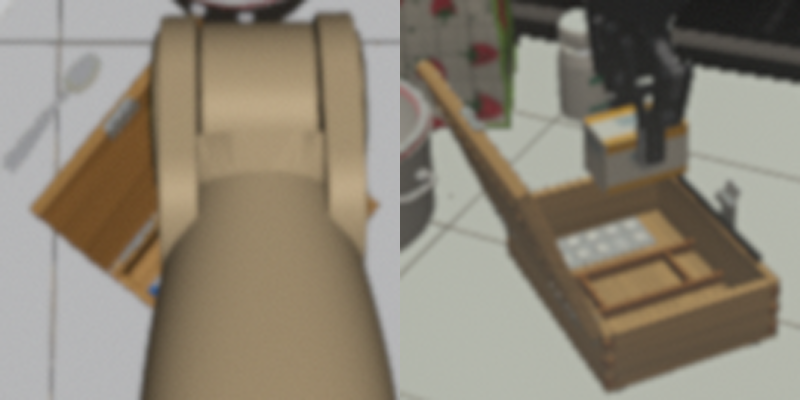

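The side crop shows the carton held level over the box at about (637,145). The pocket is at (640,280). The arm hides the box from the top camera.

Run:
```python
from h import *
np.set_printoptions(precision=4,suppress=True)
P=cloud("side",np.load("pics/side1.npy")).reshape(-1,3); P=P[np.isfinite(P[:,0])]
C=np.load("pics/side1c.npy").reshape(-1,3)[np.isfinite(cloud("side",np.load("pics/side1.npy")).reshape(-1,3)[:,0])]
b=fitbox(P,[.5214,.0904,.0082,.898],0); print('box',b)
near=(np.abs(P-np.array([.52,.09,.15])).max(1)<.09)
bright=C.max(1)>95
for i in ([.5204,.0911,.151,.8985-np.pi/2],[.523,.094,.150,-.67]): 
    f=fitcar(P[near&bright],i,-.01); print('car',f)
    print('car in box',loc(f[0][None,:3],b[0]),'yaw',f[0][3]+np.pi/2-b[0][3],'bottom',f[0][2]-.0225)
```

```text
box (array([0.5214, 0.0902, 0.0083, 0.8982]), np.int64(4946), np.float64(0.0008869715731383322))
car (array([ 0.5207,  0.0909,  0.1522, -0.6723]), np.int64(557), np.float64(0.0007959378131751488))
car in box [[0.0001 0.001  0.1439]] yaw 0.00028825949754662794 bottom 0.12972601509202766
car (array([ 0.5207,  0.0909,  0.1522, -0.6723]), np.int64(557), np.float64(0.000775463784151529))
car in box [[0.0001 0.001  0.1439]] yaw 0.00033010448484871446 bottom 0.12971574960776813
```

```bash
python3 -m jog '[0.003,-0.002,-0.08,0,0,0,-0.3, 0.003,-0.002,-0.2,0,0,0,-0.3, 0.003,-0.002,-0.32,0,0,0,-0.3, 0.003,-0.002,-0.42,0,0,0,-0.3, 0.003,-0.002,-0.47,0,0,0,-0.3, 0.003,-0.002,-0.49,0,0,0,-0.3, 0.003,-0.002,-0.49,0,0,0,-0.3, 0.003,-0.002,-0.49,0,0,0,-0.3]' 30 && python3 look.py 2;  python3 - <<'E'
from h import *
np.set_printoptions(precision=4,suppress=True)
W=cloud("side",np.load("pics/side2.npy")).reshape(-1,3);k=np.isfinite(W[:,0]);P=W[k];C=np.load("pics/side2c.npy").reshape(-1,3)[k]
b=np.array([.5214,.0902,.0083,.8982])
near=(np.abs(P-np.array([.521,.0905,.055])).max(1)<.09)&(C.max(1)>95)
Q=loc(P,b); near&=(np.abs(Q[:,1])<.05)&(np.abs(Q[:,0])<.06)&(Q[:,2]>.03)
f=fitcar(P[near],[.521,.0906,.0535,-.672],-.01);print(f,'car in box',loc(f[0][None,:3],b),f[0][3]+np.pi/2-b[3])
E
```

```text
clock: 5.2
tcp_pos: [0.5221, 0.0911, 0.0482]
orientation: [0.0, 0.901, 0.434, 0.001]
wrist_force: [-0.1, 0.2, -1.2]
finger_gap: 0.0418
grip_force: 31.0
[0.5221 0.0911 0.0482] yaw -0.6722042085283856
(array([ 0.5224,  0.0911,  0.0555, -0.6782]), np.int64(430), np.float64(0.0007811891895647769)) car in box [[ 0.0013 -0.0002  0.0472]] -0.005598154038944925
```

```bash
python3 -m jog '[-0.003,-0.004,0,0,0,0,-0.3, -0.003,-0.004,0,0,0,0,-0.3, -0.003,-0.004,-0.01,0,0,0,-0.3, -0.003,-0.004,-0.02,0,0,0,-0.3, -0.003,-0.004,-0.03,0,0,0,-0.3, -0.003,-0.004,-0.038,0,0,0,-0.3, -0.003,-0.004,-0.038,0,0,0,-0.3]' 30; python3 -m jog '[0,0,-0.007,0,0,0,-0.3, 0,0,-0.014,0,0,0,-0.3, 0,0,-0.021,0,0,0,-0.3, 0,0,-0.028,0,0,0,-0.3, 0,0,-0.028,0,0,0,-0.3]'
```

```text
clock: 5.88
tcp_pos: [0.5203, 0.0907, 0.0392]
orientation: [-0.0, 0.901, 0.435, -0.0]
wrist_force: [0.5, -0.4, -1.3]
finger_gap: 0.0419
grip_force: 31.0
clock: 6.3
tcp_pos: [0.5205, 0.0906, 0.0338]
orientation: [-0.0, 0.901, 0.435, -0.0]
wrist_force: [1.3, -0.2, -1.1]
finger_gap: 0.0412
grip_force: 31.0
```

```bash
python3 -m jog '[0,0,-0.005,0,0,0,-0.3, 0,0,-0.01,0,0,0,-0.3, 0,0,-0.01,0,0,0,-0.3]' ; python3 -m jog '[0,0,-0.005,0,0,0,-0.3, 0,0,-0.005,0,0,0,-0.3]';python3 -m jog '[0,0,-0.005,0,0,0,-0.3, 0,0,-0.005,0,0,0,-0.3]'
```

```text
clock: 6.55
tcp_pos: [0.5207, 0.0906, 0.032]
orientation: [0.0, 0.901, 0.435, -0.0]
wrist_force: [-0.4, -0.3, -1.8]
finger_gap: 0.0414
grip_force: 31.0
clock: 6.72
tcp_pos: [0.5207, 0.0906, 0.031]
orientation: [0.0, 0.901, 0.435, -0.0]
wrist_force: [0.1, -0.3, 0.4]
finger_gap: 0.0417
grip_force: 31.0
clock: 6.88
tcp_pos: [0.5207, 0.0907, 0.03]
orientation: [0.0, 0.901, 0.435, -0.0]
wrist_force: [0.5, 0.3, -0.4]
finger_gap: 0.0417
grip_force: 31.0
```

```bash
for i in 1 2; do python3 -m jog '[0,0,-0.004,0,0,0,-0.3, 0,0,-0.004,0,0,0,-0.3]' | grep -E "tcp|wrist"; done
```

```text
tcp_pos: [0.5208, 0.0907, 0.0293]
wrist_force: [-1.3, -0.7, -1.5]
tcp_pos: [0.5208, 0.0907, 0.0292]
wrist_force: [-2.2, 0.6, 4.8]
```

```bash
python3 -m jog '[0,0,0.004,0,0,0,0.2, 0,0,0.004,0,0,0,0.2, 0,0,0.004,0,0,0,0.2, 0,0,0.004,0,0,0,0.2, 0,0,0.004,0,0,0,0.2]'; python3 -m jog '[0,0,0.05,0,0,0,0.2, 0,0,0.12,0,0,0,0.2, 0,0,0.25,0,0,0,0.2, 0,0,0.4,0,0,0,0.2, 0,0,0.55,0,0,0,0.2, 0,0,0.75,0,0,0,0.2, 0,0,0.95,0,0,0,0.2, 0,0,0.95,0,0,0,0.2]'; python3 look.py 3;  python3 - <<'E'
from h import *
np.set_printoptions(precision=4,suppress=True)
W=cloud("side",np.load("pics/side3.npy")).reshape(-1,3);k=np.isfinite(W[:,0]);P=W[k];C=np.load("pics/side3c.npy").reshape(-1,3)[k]
b=np.array([.5214,.0902,.0083,.8982])
Q=loc(P,b); near=(np.abs(Q[:,1])<.05)&(np.abs(Q[:,0])<.06)&(Q[:,2]>.025)&(Q[:,2]<.08)
f=fitcar(P[near],[.521,.0906,.0373,-.672],-.01);print(f,'car in box',loc(f[0][None,:3],b),f[0][3]+np.pi/2-b[3])
cv2.imwrite("pics/crop3.png",cv2.resize(np.load("pics/side3c.npy")[100:275,200:375,::-1],(500,500),interpolation=cv2.INTER_CUBIC))
E
```

```text
clock: 7.63
tcp_pos: [0.5208, 0.0906, 0.0292]
orientation: [0.0, 0.901, 0.435, -0.0]
wrist_force: [-0.3, 0.5, -0.5]
finger_gap: 0.0513
grip_force: 0.0
clock: 8.3
tcp_pos: [0.5245, 0.0908, 0.2285]
orientation: [0.003, 0.901, 0.435, 0.006]
wrist_force: [0.7, 0.7, 0.7]
finger_gap: 0.0511
grip_force: 0.0
[0.5245 0.0908 0.2285] yaw -0.671402535614472
(array([ 0.5209,  0.0906,  0.0362, -0.677 ]), np.int64(590), np.float64(0.0007454352735779927)) car in box [[0.     0.0007 0.0279]] -0.0043662731830163
```

View pics/crop3.png

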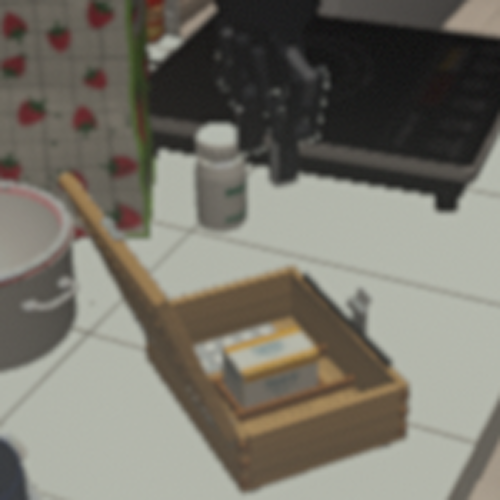

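The crop shows the carton standing in the pocket at about (270,360), and the fit puts its height at the floor value. Before going behind the lid I check what stands there.

```bash
python3 - <<'E'
from h import *
np.set_printoptions(precision=3,suppress=True)
b=np.array([.5214,.0904,.007,.8984])
for n in("top","side"):
    P=cloud(n,np.load(f"pics/{n}0.npy")).reshape(-1,3);P=P[np.isfinite(P[:,0])];Q=loc(P,b)
    m=(np.abs(Q[:,1])<.13)&(Q[:,0]>.15)&(Q[:,0]<.30)&(Q[:,2]>.06)
    q=Q[m];print(n,m.sum(), q.min(0) if m.sum() else '', q.max(0) if m.sum() else '')
    for y in(-.13,-.07,-.02,.03,.08): 
        w=q[(q[:,1]>y)&(q[:,1]<y+.05)]
        if len(w): print(y,len(w),'xmin',w[:,0].min(),'zmax',w[:,2].max())
    l=(np.abs(Q[:,1])<.09)&(Q[:,2]>.15)&(Q[:,0]>.08)&(Q[:,0]<.15); print('lid top', np.percentile(Q[l],[2,98],axis=0))
E
python3 -m jog '[0,0,0.3,0,0,0,-1, 0,0,0.3,0,0,0,-1, 0.1,0.15,0.3,0,0,0,-1, 0.2,0.3,0.3,0,0,0,-1, 0.3,0.45,0.3,0,0,0,-1, 0.4,0.6,0.3,0,0,0,-1, 0.53,0.684,0.3,0,0,0,-1, 0.53,0.684,0.3,0,0,0,-1, 0.53,0.684,0.3,0,0,0,-1]'
```

```text
top 245 [0.245 0.041 0.061] [0.3   0.13  0.124]
0.03 89 xmin 0.2667751325519504 zmax 0.12199766995872235
0.08 156 xmin 0.24487630298913404 zmax 0.12443930929422983
lid top [[ 0.109 -0.087  0.151]
 [ 0.137  0.087  0.204]]
side 692 [ 0.15 -0.13  0.06] [0.3   0.129 0.123]
-0.13 17 xmin 0.1504389461795589 zmax 0.10220127662039949
0.03 397 xmin 0.26608205806014423 zmax 0.12300329123081724
0.08 278 xmin 0.24734995666380757 zmax 0.12327458710055747
lid top [[ 0.122 -0.083  0.152]
 [ 0.138  0.086  0.206]]
clock: 9.15
tcp_pos: [0.6266, 0.2282, 0.2756]
orientation: [-0.0, 0.9, 0.435, -0.003]
wrist_force: [0.2, -0.2, -1.3]
finger_gap: 0.0001
grip_force: 0.0
```

```bash
python3 -m jog '[0.01,0,-0.1,0,0,0,-1, 0.01,0,-0.25,0,0,0,-1, 0.01,0,-0.4,0,0,0,-1, 0.01,0,-0.5,0,0,0,-1, 0.01,0,-0.5,0,0,0,-1, 0.01,0,-0.5,0,0,0,-1]'; python3 -m jog '[-0.03,-0.039,0,0,0,0,-1, -0.06,-0.078,0,0,0,0,-1, -0.09,-0.117,0,0,0,0,-1, -0.109,-0.137,0,0,0,0,-1, -0.125,-0.156,0,0,0,0,-1, -0.14,-0.176,0,0,0,0,-1, -0.156,-0.196,0,0,0,0,-1, -0.171,-0.215,0,0,0,0,-1, -0.187,-0.235,0,0,0,0,-1]'
```

```text
clock: 9.65
tcp_pos: [0.6268, 0.2262, 0.1786]
orientation: [-0.0, 0.901, 0.434, -0.002]
wrist_force: [-0.2, 1.1, 0.1]
finger_gap: 0.0002
grip_force: 0.0
clock: 10.4
tcp_pos: [0.591, 0.1801, 0.1793]
orientation: [0.0, 0.901, 0.435, -0.0]
wrist_force: [0.7, 1.0, 2.2]
finger_gap: 0.0
grip_force: 0.4
```

```bash
python3 -m jog '[-0.01,-0.0125,0,0,0,0,-1, -0.02,-0.025,0,0,0,0,-1, -0.03,-0.0375,0,0,0,0,-1, -0.04,-0.05,0,0,0,0,-1, -0.05,-0.0625,0,0,0,0,-1, -0.06,-0.075,0,0,0,0,-1, -0.07,-0.0875,0,0,0,0,-1, -0.08,-0.1,0,0,0,0,-1, -0.09,-0.1125,0,0,0,0,-1, -0.1,-0.125,0,0,0,0,-1, -0.11,-0.1375,0,0,0,0,-1]'; python3 look.py 4; python3 -c "
from h import *
cv2.imwrite('pics/crop4.png',cv2.resize(np.load('pics/side4c.npy')[100:275,200:375,::-1],(500,500),interpolation=cv2.INTER_CUBIC))"
```

```text
clock: 11.32
tcp_pos: [0.5687, 0.1525, 0.1787]
orientation: [-0.0, 0.901, 0.435, -0.001]
wrist_force: [0.2, -0.1, 0.6]
finger_gap: 0.0
grip_force: 0.1
[0.5687 0.1525 0.1787] yaw -0.6716372991786864
```

View pics/crop4.png

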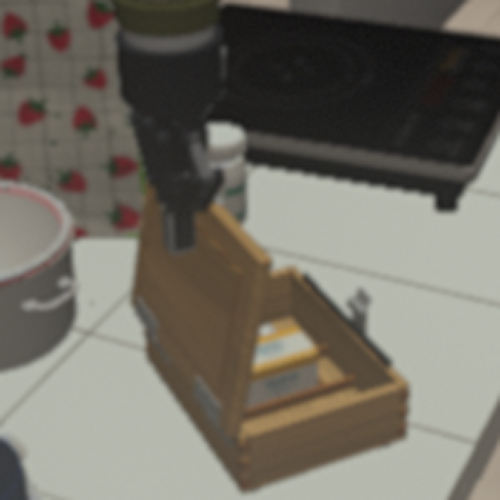

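The lid is now slightly past upright, with its outer face toward the camera and its top edge around (210,215). I'll push a little further and wait for it to fall.

```bash
python3 -m jog '[-0.01,-0.0125,0,0,0,0,-1, -0.02,-0.025,0,0,0,0,-1, -0.03,-0.0375,0,0,0,0,-1, -0.04,-0.05,0,0,0,0,-1, -0.04,-0.05,0,0,0,0,-1]'; python3 -m jog '[0.02,0.02,0.1,0,0,0,-1, 0.02,0.02,0.3,0,0,0,-1, 0,0,0.3,0,0,0,-1, 0,0,0.3,0,0,0,-1, 0,0,0.3,0,0,0,-1, 0,0,0.3,0,0,0,-1, 0,0,0.3,0,0,0,-1, 0,0,0.3,0,0,0,-1, 0,0,0.3,0,0,0,-1, 0,0,0.3,0,0,0,-1, 0,0,0.3,0,0,0,-1, 0,0,0.3,0,0,0,-1]';  python3 look.py 5; python3 -c "
from h import *
cv2.imwrite('pics/crop5.png',cv2.resize(np.load('pics/side5c.npy')[100:275,200:375,::-1],(500,500),interpolation=cv2.INTER_CUBIC))"
```

```text
clock: 11.83
tcp_pos: [0.5609, 0.1425, 0.1794]
orientation: [0.0, 0.901, 0.434, -0.0]
wrist_force: [-0.0, -0.4, -0.4]
finger_gap: -0.0001
grip_force: 0.0
clock: 12.83
tcp_pos: [0.5613, 0.143, 0.2392]
orientation: [0.0, 0.901, 0.435, -0.0]
wrist_force: [0.6, 0.2, -0.4]
finger_gap: -0.0
grip_force: 0.0
[0.5613 0.143  0.2392] yaw -0.6714689919990678
```

View pics/crop5.png

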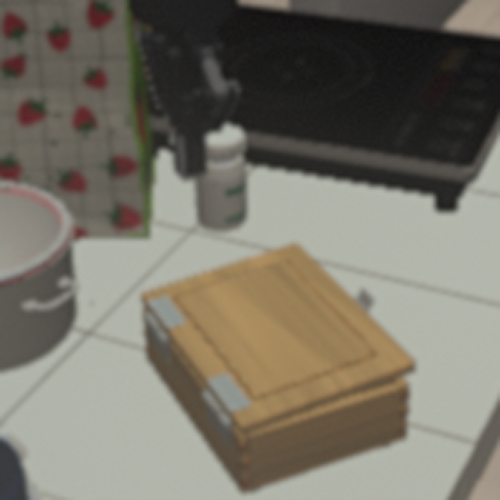

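The crop shows the lid down but ajar, with its front edge from (410,365) to (300,250) resting on the catch at (365,298). I move over the press point.

```bash
python3 -m jog '[-0.12,-0.16,0,0,0,0,-1, -0.25,-0.32,0,0,0,0,-1, -0.377,-0.486,-0.1,0,0,0,-1, -0.377,-0.486,-0.25,0,0,0,-1, -0.377,-0.486,-0.4,0,0,0,-1, -0.377,-0.486,-0.55,0,0,0,-1, -0.377,-0.486,-0.65,0,0,0,-1, -0.377,-0.486,-0.69,0,0,0,-1, -0.377,-0.486,-0.69,0,0,0,-1, -0.377,-0.486,-0.69,0,0,0,-1]'; python3 look.py 6
python3 - <<'E'
from h import *
P=cloud("side",np.load("pics/side6.npy")).reshape(-1,3);P=P[np.isfinite(P[:,0])];Q=loc(P,np.array([.5214,.0904,.007,.8984]))
m=(np.abs(Q[:,1])<.09)&(Q[:,0]>-.07)&(Q[:,0]<.06)&(Q[:,2]>.06)&(Q[:,2]<.09)
k=np.polyfit(.075-Q[m,0],Q[m,2]-.0715,1);print('lid angle',k)
E
```

```text
clock: 13.77
tcp_pos: [0.4863, 0.0458, 0.1019]
orientation: [0.0, 0.901, 0.435, 0.0]
wrist_force: [-0.5, -0.1, -0.3]
finger_gap: 0.0
grip_force: 0.0
[0.4863 0.0458 0.1019] yaw -0.6714244380575308
lid angle [0.05893798 0.00143673]
```

```bash
python3 -m jog '[0,0,-0.02,0,0,0,-1, 0,0,-0.04,0,0,0,-1, 0,0,-0.06,0,0,0,-1, 0,0,-0.06,0,0,0,-1]'|grep -E "tcp|wrist"; for i in 1 2 3; do python3 -m jog '[0,0,-0.005,0,0,0,-1, 0,0,-0.01,0,0,0,-1, 0,0,-0.01,0,0,0,-1]'|grep -E "tcp|wrist"; done
```

```text
tcp_pos: [0.4855, 0.0458, 0.0887]
wrist_force: [-0.8, -0.3, -0.6]
tcp_pos: [0.4859, 0.0458, 0.0872]
wrist_force: [-0.8, -0.1, -0.0]
tcp_pos: [0.486, 0.0456, 0.0857]
wrist_force: [-1.9, -1.3, 4.6]
tcp_pos: [0.4859, 0.0455, 0.0837]
wrist_force: [-1.3, -1.2, 4.9]
```

```bash
for i in 1 2 3 4 5; do python3 -m jog '[0,0,-0.004,0,0,0,-1, 0,0,-0.004,0,0,0,-1, 0,0,-0.004,0,0,0,-1]'|grep -E "tcp|wrist"; done
```

```text
tcp_pos: [0.4858, 0.0454, 0.0827]
wrist_force: [-2.6, -2.3, 4.2]
tcp_pos: [0.4858, 0.0454, 0.082]
wrist_force: [-2.5, -2.4, 5.6]
tcp_pos: [0.4858, 0.0453, 0.0814]
wrist_force: [-3.4, -1.4, 7.7]
tcp_pos: [0.4857, 0.0453, 0.0808]
wrist_force: [-3.7, -2.2, 9.5]
tcp_pos: [0.4857, 0.0452, 0.0802]
wrist_force: [-4.4, -3.1, 10.8]
```

```bash
for i in 1 2 3; do python3 -m jog '[0,0,-0.004,0,0,0,-1, 0,0,-0.004,0,0,0,-1, 0,0,-0.004,0,0,0,-1]'|grep -E "tcp|wrist"; done
```

```text
tcp_pos: [0.4857, 0.0451, 0.0795]
wrist_force: [-6.1, -3.5, 12.8]
tcp_pos: [0.4857, 0.0451, 0.079]
wrist_force: [-6.5, -3.9, 15.2]
tcp_pos: [0.4856, 0.0451, 0.0782]
wrist_force: [-6.7, -3.7, 16.1]
```

```bash
for i in 1 2; do python3 -m jog '[0,0,-0.003,0,0,0,-1, 0,0,-0.003,0,0,0,-1, 0,0,-0.003,0,0,0,-1]'|grep -E "tcp|wrist"; done
```

```text
tcp_pos: [0.4856, 0.045, 0.0777]
wrist_force: [-6.7, -3.1, 16.8]
tcp_pos: [0.4856, 0.045, 0.0773]
wrist_force: [-7.0, -3.7, 19.2]
```

```bash
for i in 1 2; do python3 -m jog '[0,0,-0.003,0,0,0,-1, 0,0,-0.003,0,0,0,-1, 0,0,-0.003,0,0,0,-1]'|grep -E "tcp|wrist"; done
```

```text
tcp_pos: [0.4855, 0.045, 0.0769]
wrist_force: [-7.7, -3.4, 19.0]
tcp_pos: [0.4855, 0.0449, 0.0765]
wrist_force: [-7.8, -4.2, 21.0]
```

```bash
python3 -m jog '[0,0,-0.003,0,0,0,-1, 0,0,-0.003,0,0,0,-1, 0,0,-0.003,0,0,0,-1]'|grep -E "tcp|wrist"; for i in 1 2 3 4; do python3 -m jog '[0,0,0.006,0,0,0,-1, 0,0,0.006,0,0,0,-1, 0,0,0.006,0,0,0,-1]'|grep -E "tcp|wrist"; done
```

```text
tcp_pos: [0.4855, 0.0449, 0.0763]
wrist_force: [-9.8, -3.2, 24.7]
tcp_pos: [0.4855, 0.0449, 0.077]
wrist_force: [-8.2, -3.5, 19.6]
tcp_pos: [0.4856, 0.045, 0.0778]
wrist_force: [-7.7, -4.4, 16.9]
tcp_pos: [0.4859, 0.0453, 0.0786]
wrist_force: [-4.0, -2.3, 11.7]
tcp_pos: [0.4863, 0.0459, 0.0787]
wrist_force: [-0.7, 0.6, 2.7]
```

On the way back the force drops to nearly zero at z = 0.079, where it was 13–15 N going down, so the lid seems caught. I back off and check.

```bash
python3 -m jog '[0,0,0.02,0,0,0,-1, 0,0,0.06,0,0,0,-1, 0,0,0.2,0,0,0,-1, -0.1,-0.1,0.4,0,0,0,-1, -0.2,-0.3,0.6,0,0,0,-1, -0.2,-0.5,0.6,0,0,0,-1, -0.2,-0.7,0.6,0,0,0,-1, -0.2,-0.9,0.6,0,0,0,-1, -0.2,-0.95,0.6,0,0,0,-1, -0.2,-0.95,0.6,0,0,0,-1, -0.2,-0.95,0.6,0,0,0,-1, -0.2,-0.95,0.6,0,0,0,-1]'; python3 -m jog '[0,0,0,0,0,0,-1, 0,0,0,0,0,0,-1, 0,0,0,0,0,0,-1, 0,0,0,0,0,0,-1, 0,0,0,0,0,0,-1, 0,0,0,0,0,0,-1, 0,0,0,0,0,0,-1, 0,0,0,0,0,0,-1, 0,0,0,0,0,0,-1, 0,0,0,0,0,0,-1, 0,0,0,0,0,0,-1, 0,0,0,0,0,0,-1]' >/dev/null; python3 look.py 7
python3 - <<'E'
from h import *
for k in "57":
    P=cloud("side",np.load(f"pics/side{k}.npy")).reshape(-1,3);P=P[np.isfinite(P[:,0])];Q=loc(P,np.array([.5214,.0904,.007,.8984]))
    m=(np.abs(Q[:,1])<.09)&(Q[:,0]>-.07)&(Q[:,0]<.06)&(Q[:,2]>.06)&(Q[:,2]<.09)
    print('lid angle',np.polyfit(.075-Q[m,0],Q[m,2]-.0715,1))
cv2.imwrite('pics/crop7.png',cv2.resize(np.load('pics/side7c.npy')[150:275,230:355,::-1],(500,500),interpolation=cv2.INTER_CUBIC))
E
```

```text
clock: 20.2
tcp_pos: [0.4457, -0.1438, 0.1988]
orientation: [-0.0, 0.901, 0.434, -0.0]
wrist_force: [-0.2, 0.3, 0.1]
finger_gap: -0.0001
grip_force: 0.0
[ 0.4459 -0.1443  0.1987] yaw -0.6716698102079818
lid angle [0.05973743 0.00133159]
lid angle [0.00366217 0.00136482]
```

View pics/crop7.png

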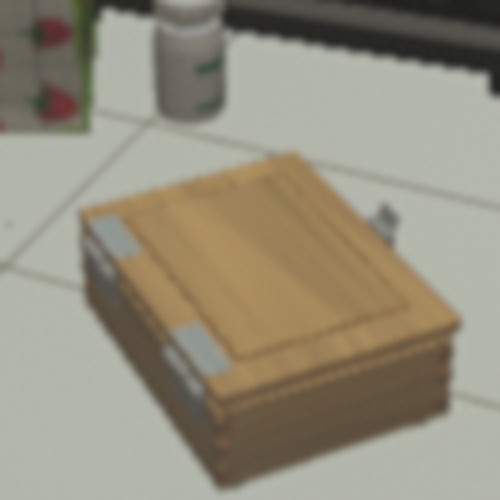

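The lid lies level, with a measured angle of 0.0037, and the catch nose is over its edge at (385,225). It has stayed down for over a second, so I hand the job in.

```bash
python3 -c "
from workcell import env
print(env.hand_in())"
```

```text
the job is handed in; nothing more can be done
None
```

The carton stands flat in the pocket and the lid is shut under the spring catch (angle about 0.004 rad, pressed to about 25 N, or 27 N counting sideways force); I handed the job in at about 21 s, and no verdict was returned.

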